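Fit the T-post into the hidden hole of the earring stand

TASK

Take the wooden T-shaped post out of its white holder and fit it into the earring stand's wooden base: the blind hole is hidden behind a flush spring shutter somewhere near the middle of the base's sunk panel, so let the foot glide gently over the panel until it drops in, never pressing hard. Seat it fully home, upright, with the crossbar along the base's long side, and let go; leave the vase, kajal case and comb where they are.

Things in the scene. Friction and masses are not known exactly. Their poses are not given: they have to be found in the camera images.
- plinth: the earring stand's base, a fixed wooden block 170 mm (x) x 110 mm (y) x 40 mm high; origin at the centre of its underside, z up, x along its long side. Its top has a sunk flat panel of dark wood, 100 mm x 60 mm, 3 mm below the rim (37 mm above the table).
- panel_mid (a point): centre of the sunk panel, on its surface; axes as the base's. The hidden round hole (15.2 mm wide, 20 mm deep, upright, edge broken by 0.8 mm) has its centre anywhere up to 7 mm from this point along the base's x and up to 7 mm along its y (a 14 mm square); it differs every time and is not measured. A flush plug of the same wood fills it, borne up by a light spring (about 0.3 N): it gives way under the post's own weight once the foot is over the hole.
- post: the loose wooden T-post, 82 mm tall, 80 to 120 g, upright at the start; origin at the centre of the foot's underside, z up along the post, x along the crossbar. From below: round foot 14 mm wide and 16 mm long with a 2 mm x 1.5 mm chamfer at its end, collar 34 mm wide and 6 mm thick (16 to 22 mm up; when fully home it lies on the panel), round stem 14 mm wide (22 to 65 mm up), crossbar 90 mm long (x), 16 mm wide (y), 18 mm high (64 to 82 mm up).
- post_foot (a point): centre of the foot's underside (same as the post's origin); 16 mm below the panel's surface when fully home
- post_bar (a point): centre of the crossbar, 73 mm above the foot's underside; a good place to grip, across the 16 mm width (along the post's y)
- holder: fixed white ceramic ring in which the post stands at the start, 52 mm outside, 22 mm bore, 24 mm high; origin at the centre of its underside. The collar rests on its rim, the foot hangs 16 mm into the bore.
- vase: loose white ceramic vase, 86 mm wide, 145 mm tall, closed top; origin at the centre of its underside
- kajal: loose purple plastic kajal case standing in the steel tray, 19 mm wide, 85 mm tall; origin at the centre of its underside
- comb: loose black wide-tooth comb lying flat, 170 mm (x) x 48 mm x 6 mm; origin at its middle on the underside
Not all that is in view belongs to the job. Of the things that look like the holder, the larger one is meant. What is shaped like the post but green is not meant.

How it is judged (in metres and radians):
On the way, in this order (a step that is already met when the one before it is completed fails the run):
1. the post is lifted clear of its holder (z of post_foot in the frame of holder above 0.03 m), for 0.2 s.
2. the foot has dropped into the hidden hole (z of post_foot in the frame of panel_mid below -0.005 m and horizontal distance between post_foot and panel_mid below 0.015 m), for 0.1 s.
At the end, for the whole second after the job is handed in: the post stands in the hole within 2.5 mm of fully home (foot at least 13.5 mm below the panel), within 4 degrees of upright, its crossbar within 11 degrees of the base's long side, at rest and let go (z of post_foot in the frame of panel_mid below -0.0135 m and horizontal distance between post_foot and panel_mid below 0.015 m and angle between post's own z axis and vertical below 0.07 rad and angle between the x axis of post and the x axis of plinth, either way round below 0.2 rad and linear speed of post below 0.02 m/s and contact force between post and the fingers below 0.05 N); the robot touches nothing.
It fails at once if the post is pressed hard against the base (over 20 N) (contact force between post and plinth above 20 N).
It fails at once if the arm or gripper pushes on the base (over 10 N) (contact force between any of the fingers, the arm and plinth above 10 N).
It fails at once if the vase is moved over 20 mm or tipped (distance of vase from where it was at the start of the episode above 0.02 m or angle between vase's own z axis and vertical above 0.3 rad).
It fails at once if the kajal case is moved over 20 mm or tipped (distance of kajal from where it was at the start of the episode above 0.02 m or angle between kajal's own z axis and vertical above 0.3 rad).
It fails at once if the comb is moved over 20 mm (distance of comb from where it was at the start of the episode above 0.02 m).
It also fails if it takes over 72 s, if anything falls off the work surface, if the arm or the gripper's body presses on something with over 40 N, if the wrist force passes 120 N, or if a joint passes its speed limit or range.

ROBOT

A 6-joint arm with a two-finger parallel gripper is mounted at the origin on the work surface. World frame = base frame: x ahead of the robot, y to its left, z up, the work surface at z = 0. Lengths are in mm, angles in rad, forces in N, time in s.
With the tool pointing down it reaches from about 400 to 925 mm from the base axis. Payload 12.5 kg.
Tool frame: the origin (TCP) lies where the fingers leave the gripper's body, on its centre line; the fingertips stand 78 mm ahead of it and the grasp point (between the pads) lies 59 mm ahead of it (env.tip_extent is the distance from the TCP to the fingertips, in mm); z points along the fingers, y is the direction in which the jaws open and shut (so a half turn about z gives the same grasp; the last joint's range is limited). The gripper opens to 95 mm and grips with 3 to 60 N. Pads are 20 mm wide; open, the fingers measure 119 mm over their backs; the gripper's body (75 mm by 180 mm) begins 59 mm behind the grasp point.
Start: joints at [-1.347, 0.491, 1.559, -0, 1.092, -0.106], TCP at [202.43, -591.32, 292.261] pointing down, gripper open.
Joint ranges: [-3.1, 3.1], [-0.84, 2.19], [0.05, 2.79], [-1.13, 4.28], [0.06, 2.93], [-2.69, 2.69]. Speed limits (rad/s): [2.22, 2.22, 2.79, 3.14, 3.14, 3.14].

INTERFACE

Orientations are given as [roll, pitch, yaw] about the fixed x, y, z axes, in that order (R = Rz(yaw) Ry(pitch) Rx(roll)).
In Python, from cell import env gives the robot as it stands. The module is installed in compiled form; this text tells all that it offers.
- The arm moves only by the tool play_rows, never from a script. Its argument "targets" is a list of rows, each an object with "linear": the shift along the tool's x, y, z in mm, a list of three; "turn": the turn about the tool's z in rad. A call has 1 to 20 rows; each row is the pose to reach, as a shift and turn from the pose commanded when the call began, along the tool's axes at that moment; what a row does not reach only later rows make up. A row lasts 1/8 s, in which the tool goes at most 62.5 mm and 10.7 degrees, less where a joint would pass 70% of its speed; a pose out of reach is approached as far as the arm can. A call with a gripper value outside its range is refused whole. "hand" is the finger opening in mm, from 0 to 95.1, set as the call begins (left out, the last holds). The fingers move at their own pace and stop on an object; the grip force is fixed at half the most. Time passes only in rows, so rows that repeat a pose let the fingers close. It gives the time, the measured TCP pose, the force and the opening at its end, in the units of the state.
- env.state(): the state, without advancing time (a new reading comes with each control period).
- env.read_camera(name): name is "side" or "top"; returns (picture, depth): 480x640x3 uint8, red, green, blue; 480x640 float32, mm along the optical axis (not along the pixel's ray), 0 where there is no reading.
- env.camera_params(name): a dict with "fx", "fy", "cx", "cy" (pixels), "k1" (the pictures are not rectified: a ray, as slopes to the right and down, at radius r is drawn at 1 + k1 r^2 times it, then the intrinsics apply), "R" (3x3) and "t" (3): a world point X has camera coordinates R X + t. Camera axes: x right, y down, z forward; pixel columns grow to the right and rows downward; lengths in mm; the calibration is good to about 2 mm. A picture is of the moment at which its call begins. camera_params takes no time and is no camera call.
- env.job_done(): hands the job in, once; it reports no verdict.
The state is a dict: "t": time; "joints": joint angles; "qvel": joint speeds; "tau": joint torques, N m; "eef_pos": TCP position; "tcp_rot": TCP orientation; "ft_force": force on the tool from outside, world axes, zero at the start; "moment": the same for the moment, N m; "opening": opening from 0.0 (shut) to 1.0 (fully open).
Only numpy, scipy, OpenCV 4.12 (cv2) and the standard library are available. Lean on these libraries where they do the work, as an engineer would, in place of code of your own. Each camera call takes 0.05 s, during which the arm holds its last target.

## Working session

There is one attempt and no reset: what is moved stays moved. The work goes in short steps, Python scripts to look and compute and a tool call to move; the robot and the scene stay as the last step left them, time stands still between calls to the robot, and variables do not carry over. Pictures are saved under pics/ and viewed, and the job is handed in when it is done.

Besides the shell and the picture viewer there is one more tool, called after "Call:" as name(argument=value, ...), one argument or row to a line, values as JSON. play_rows: Moves the arm, as the interface text tells. Its arguments: {"type":"object","properties":{"targets":{"type":"array","items":{"type":"object","properties":{"linear":{"type":"array","items":{"type":"number"}},"turn":{"type":"number"}}}},"hand":{"type":"number"}},"required":["targets"]}

```bash
mkdir -p pics; python3 - <<'E'
from cell import env
import cv2, numpy as np
s=env.state(); print(s)
for n in ("side","top"):
    p,d=env.read_camera(n); cv2.imwrite(f"pics/{n}0.png",p[:,:,::-1]); np.savez(f"{n}0.npz",p=p,d=d)
    print(n,env.camera_params(n), (d==0).mean())
E
```

```text
{'t': 0.0, 'joints': array([-1.34660399e+00,  4.91596903e-01,  1.55946521e+00, -8.48237759e-06,
        1.09170853e+00, -1.05591736e-01]), 'qvel': array([-0.00086375, -0.00056149, -0.00083033,  0.00050119,  0.00038118,
       -0.00117547]), 'tau': array([-3.07533512e-03, -6.12650728e+01, -2.58185202e+01,  6.91750715e-02,
        4.82184766e-02, -8.04872047e-05]), 'eef_pos': array([ 202.38781271, -591.15201956,  291.63307333]), 'tcp_rot': array([-3.14042044e+00, -1.16673321e-04,  3.29787916e-01]), 'ft_force': array([-0.64807588,  0.19196252,  0.13303612]), 'moment': array([-0.01615551, -0.02491453, -0.0176223 ]), 'opening': 0.9976318123195523}
side {'fx': 455.7919971522135, 'fy': 455.7919971522135, 'cx': 322.298758375043, 'cy': 229.36625882343134, 'k1': -0.052777970326464835, 'R': array([[ 0.99773456, -0.06656146,  0.00976282],
       [-0.04039422, -0.70879254, -0.7042595 ],
       [ 0.05379635,  0.70226969, -0.70987551]]), 't': array([-557.13420147,   66.88360495,  779.70225226])} 0.004036458333333334
top {'fx': 540.0585596118879, 'fy': 540.0585596118879, 'cx': 316.19492603745664, 'cy': 239.87695056858112, 'k1': 0.05543577061874224, 'R': array([[-0.021089  , -0.99974548,  0.00801459],
       [-0.99801405,  0.0205752 , -0.05953669],
       [ 0.05935664, -0.00925424, -0.99819394]]), 't': array([ 25.02743486, 568.3614167 , 957.75439944])} 0.004137369791666666
```

View pics/side0.png

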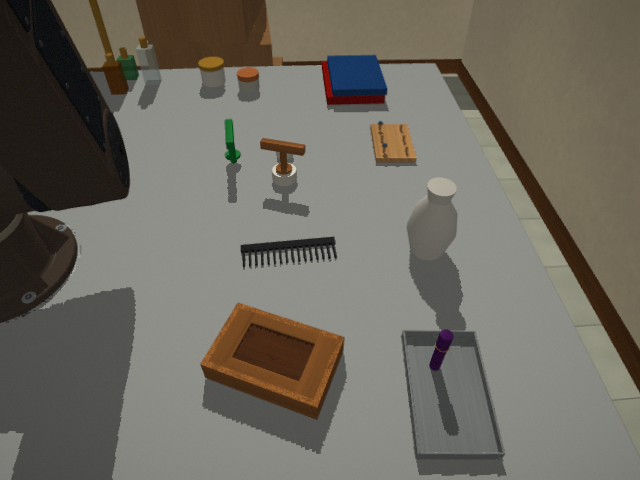

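View pics/top0.png

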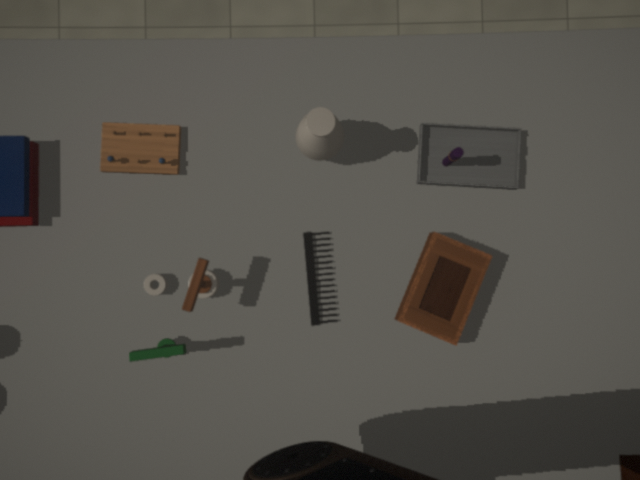

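The top view shows the brown T-post at (197,285) in a ring at (203,284). The smaller ring at (154,285) and the green T at (160,352) are decoys, and the base is at (445,288). I'll measure these and enlarge the post area to confirm.

```bash
cat > h.py <<'E'
import cv2, numpy as np
from cell import env
def ray(n,uv):
    c=env.camera_params(n); uv=np.atleast_2d(np.asarray(uv,float))
    K=np.array([[c['fx'],0,c['cx']],[0,c['fy'],c['cy']],[0,0,1]])
    # k1 radial model of cv2 is identical
    x=cv2.undistortPoints(uv[:,None],K,np.array([c['k1'],0,0,0]))[:,0]
    d=np.c_[x,np.ones(len(x))]; R=np.array(c['R']);t=np.array(c['t'])
    return -R.T@t, d@R, d
def plane(n,uv,z):
    o,d,_=ray(n,uv); return o+d*((z-o[2])/d[:,2])[:,None]
def cloud(n,D,mask):
    v,u=np.nonzero(mask&(D>0)); o,d,_=ray(n,np.c_[u,v]); return o+d*D[v,u][:,None],np.c_[u,v]
def rect(xy):
    (c,s,a)=cv2.minAreaRect(xy.astype(np.float32)); b=cv2.boxPoints((c,s,a))
    e=[b[1]-b[0],b[2]-b[1]]; e.sort(key=np.linalg.norm); L=e[1]
    return np.array(c),[np.linalg.norm(k) for k in e],np.arctan2(L[1],L[0])%np.pi
E
python3 - <<'E'
from h import *
for n in ("top","side"):
    z=np.load(f"{n}0.npz"); p,D=z['p'],z['d']
    H=cv2.cvtColor(p,cv2.COLOR_RGB2HSV)
    wood=(H[...,0]<18)&(H[...,1]>110)&(H[...,2]>40)
    boxes={'top':[('post',(170,245,225,325)),('plinth',(385,220,500,355))],'side':[('post',(250,130,312,195)),('plinth',(195,295,355,420))]}[n]
    for k,(a,b,c,d) in boxes:
        m=np.zeros(wood.shape,bool); m[b:d,a:c]=wood[b:d,a:c]
        P,uv=cloud(n,D,m)
        print(n,k,m.sum(),'z pct',np.percentile(P[:,2],[1,25,50,75,99]).round(1))
        zz=90 if k=='post' else 40
        s=abs(P[:,2]-zz)<(6 if k=='post' else 5)
        print('  depth rect',rect(P[s,:2]),s.sum())
        cs=plane(n,uv[s],zz)
        print('  plane rect',rect(cs[:,:2]))
    if n=='top':
        # holders: white
        for nm,(a,b,c,d) in (('h',(180,262,225,305)),('decoy',(138,268,172,302))):
            m=np.zeros(wood.shape,bool); m[b:d,a:c]=((H[...,1]<60)&(H[...,2]>10))[b:d,a:c]
            P,uv=cloud(n,D,m); s=(P[:,2]>12)&(P[:,2]<32); print(nm,s.sum(),np.median(P[s,2]),cv2.minEnclosingCircle(P[s,:2].astype(np.float32)))
    crop=p[240:330,120:240] if n=='top' else p[110:200,200:320]
    cv2.imwrite(f"pics/crop_{n}.png",cv2.resize(crop[:,:,::-1],None,fx=4,fy=4,interpolation=cv2.INTER_CUBIC))
    crop=p[220:350,380:510] if n=='top' else p[290:420,190:360]
    cv2.imwrite(f"pics/cropb_{n}.png",cv2.resize(crop[:,:,::-1],None,fx=4,fy=4,interpolation=cv2.INTER_CUBIC))
E
python3 - <<'E'
import cv2,numpy as np
a=cv2.imread('pics/crop_top.png');b=cv2.imread('pics/crop_side.png')
cv2.imwrite('pics/crops.png',cv2.resize(np.hstack([a,b]),(800,300)))
E
```

```text
top post 570 z pct [27.  87.2 89.1 90.4 93.2]
  depth rect (array([494.80194092, 216.43760681]), [np.float32(14.238923), np.float32(86.86154)], np.float32(2.825979)) 460
  plane rect (array([494.65710449, 215.93022156]), [np.float32(14.611766), np.float32(86.92708)], np.float32(2.8140686))
top plinth 6342 z pct [17.  37.2 39.  40.5 43.8]
  depth rect (array([ 479.2800293 , -209.68849182]), [np.float32(111.08046), np.float32(168.8213)], np.float32(2.7203577)) 5809
  plane rect (array([ 479.34698486, -208.91487122]), [np.float32(110.67379), np.float32(168.67212)], np.float32(2.7246795))
h 258 23.561679621571955 ((494.9574890136719, 217.99964904785156), 26.51573371887207)
decoy 323 17.705357134482483 ((495.0494384765625, 303.0931396484375), 19.770414352416992)
side post 699 z pct [26.2 55.7 81.3 89.2 91.9]
  depth rect (array([492.78182983, 215.79299927]), [np.float32(18.631485), np.float32(89.633255)], np.float32(2.8289294)) 298
  plane rect (array([492.57180786, 211.75085449]), [np.float32(25.149017), np.float32(89.77688)], np.float32(2.8430924))
side plinth 10224 z pct [ 4.6 37.2 39.1 40.3 42.2]
  depth rect (array([ 475.95620728, -209.5055542 ]), [np.float32(112.06768), np.float32(171.05305)], np.float32(2.723354)) 8808
  plane rect (array([ 476.17797852, -210.60299683]), [np.float32(112.31485), np.float32(170.79749)], np.float32(2.722526))
```

View pics/crops.png

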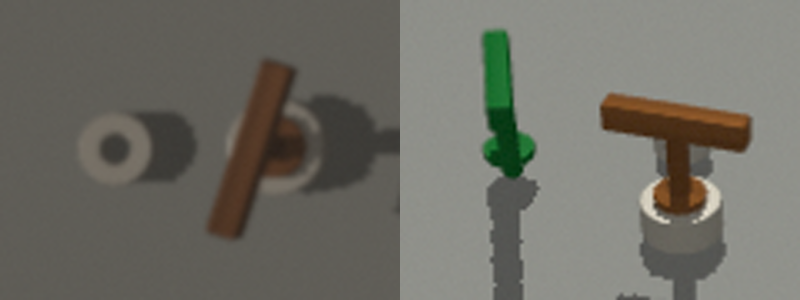

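View pics/cropb_top.png

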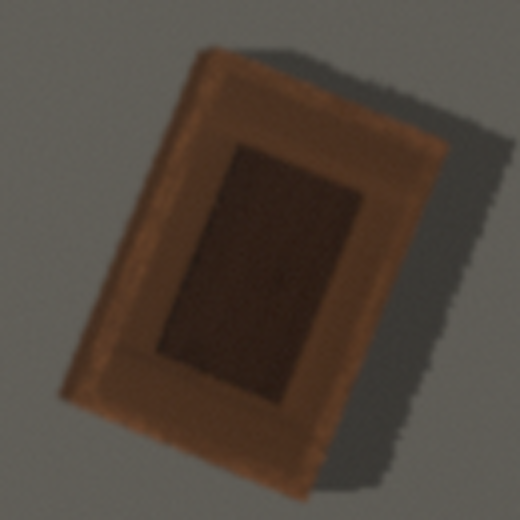

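The crop confirms it: the wooden T stands in the larger ring, while the small ring is empty and the green T stands without one. Next I'll refine the panel centre from both views.

```bash
cat >> h.py <<'E'
def delta(target_xyz,yaw,cmd=None):
    s=env.state(); p=np.array(s['eef_pos']) if cmd is None else np.array(cmd[:3]); y=s['tcp_rot'][2] if cmd is None else cmd[3]
    R=np.array([[np.cos(y),np.sin(y),0],[np.sin(y),-np.cos(y),0],[0,0,-1]])
    return (R.T@(np.array(target_xyz)-p)).round(1), round(-(yaw-y),3)
E
python3 - <<'E'
from h import *
for n in ("top","side"):
    z=np.load(f"{n}0.npz"); p,D=z['p'],z['d']
    H=cv2.cvtColor(p,cv2.COLOR_RGB2HSV)
    a,b,c,d={'top':(400,240,490,335),'side':(220,310,330,395)}[n]
    V=H[b:d,a:c,2]; t,_=cv2.threshold(V[(H[b:d,a:c,1]>110)].reshape(-1,1),0,255,cv2.THRESH_OTSU)
    m=np.zeros(D.shape,np.uint8); m[b:d,a:c]=((V<t)&(H[b:d,a:c,1]>110)&(H[b:d,a:c,0]<20))
    m=cv2.morphologyEx(m,cv2.MORPH_OPEN,np.ones((3,3)))
    k,l,st,ce=cv2.connectedComponentsWithStats(m); i=1+np.argmax([st[j,4]-50*np.hypot(*(ce[j]-[(445,288),(275,352)][n=='side'])) for j in range(1,k)])
    cnt=max(cv2.findContours((l==i).astype(np.uint8),0,2)[0],key=cv2.contourArea)[:,0]
    print(n,t,st[i],ce[i]); print(rect(plane(n,cnt,37)[:,:2]), plane(n,ce[i:i+1],37))
    v=p.copy(); cv2.drawContours(v,[cnt[:,None]],-1,(0,255,0),1); cv2.imwrite(f"pics/pan_{n}.png",cv2.resize(v[b-20:d+20,a-20:c+20,::-1],None,fx=4,fy=4))
P0=env.state()
print(delta((500,-200,290),2.722+.0), delta((494,216.8,200),2.822))
E
```

```text
top 62.0 [ 419  256   51   65 1953] [444.23604711 288.1515617 ]
(array([ 478.24377441, -209.27571106]), [np.float32(60.355682), np.float32(101.2321)], np.float32(2.7182918)) [[ 478.07648102 -209.52010742   37.        ]]
side 95.0 [ 233  323   82   57 2802] [273.95324768 350.72805139]
(array([ 475.8374939 , -206.66957092]), [np.float32(60.980354), np.float32(100.784904)], np.float32(2.72196)) [[ 476.57338129 -208.31597923   37.        ]]
(array([ 408.2, -273.7,    1.7]), np.float64(-2.392)) (array([ 537.5, -670. ,   91.7]), np.float64(-2.492))
```

```bash
python3 -c "
import cv2,numpy as np
a=cv2.imread('pics/pan_top.png');b=cv2.imread('pics/pan_side.png');h=500
cv2.imwrite('pics/pan.png',cv2.resize(np.hstack([cv2.resize(a,(400,400)),cv2.resize(b,(400,400))]),(800,400)))"
```

```text
(no output)
```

View pics/pan.png

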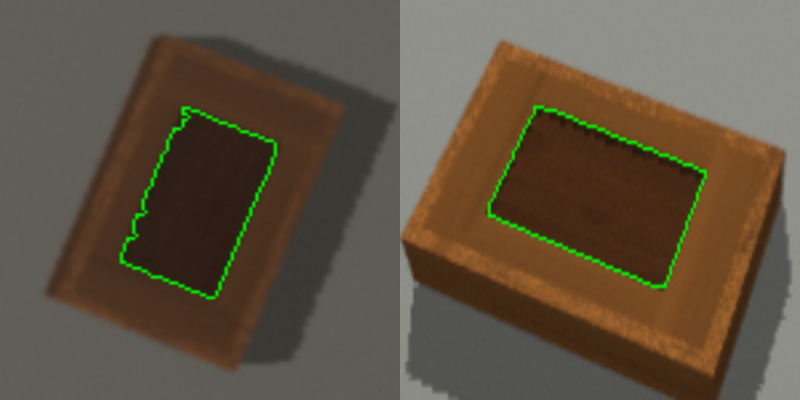

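The panel centre is about (477.3, -208.9) at yaw 2.721; the two views agree within 2–3 mm and its size is right. Now I'll move above the post.

Call:
play_rows(
  hand=60,
  targets=[
    {"linear": [50,-35,0],"turn": -0.15},
    {"linear": [100,-68,0],"turn": -0.3},
    {"linear": [150,-102,0],"turn": -0.47},
    {"linear": [200,-136,0],"turn": -0.64},
    {"linear": [250,-170,0],"turn": -0.81},
    {"linear": [300,-204,0],"turn": -0.98},
    {"linear": [350,-240,0],"turn": -1.15},
    {"linear": [408,-274,0],"turn": -1.32},
    {"linear": [424,-324,10],"turn": -1.49},
    {"linear": [440,-374,20],"turn": -1.66},
    {"linear": [456,-424,30],"turn": -1.83},
    {"linear": [472,-474,40],"turn": -2.0},
    {"linear": [488,-524,50],"turn": -2.17},
    {"linear": [504,-574,60],"turn": -2.34},
    {"linear": [520,-624,76],"turn": -2.49},
    {"linear": [537.5,-670,92],"turn": -2.492},
    {"linear": [537.5,-670,92],"turn": -2.492},
    {"linear": [537.5,-670,92],"turn": -2.492},
    {"linear": [537.5,-670,92],"turn": -2.492},
  ],
)

```text
t: 2.48
eef_pos: [494.2, 215.6, 200.6]
tcp_rot: [3.141, 0.0, 2.82]
ft_force: [-1.0, -0.5, -0.1]
opening: 0.629
```

```bash
python3 - <<'E'
from h import *
s=env.state(); print(s['t'],s['eef_pos'],s['tcp_rot'],s['opening'],s['ft_force'])
p,d=env.read_camera('side'); cv2.imwrite('pics/s1.png',p[:,:,::-1])
print(delta((494,216.8,140),2.822))
E
```

```text
2.475 [494.19360958 215.64091749 200.58836075] [3.14147340e+00 4.36282814e-04 2.82043698e+00] 0.6294232936227732 [-1.02059056 -0.47759428 -0.12128186]
(array([ 0.6,  1. , 60.6]), np.float64(-0.002))
```

View pics/s1.png

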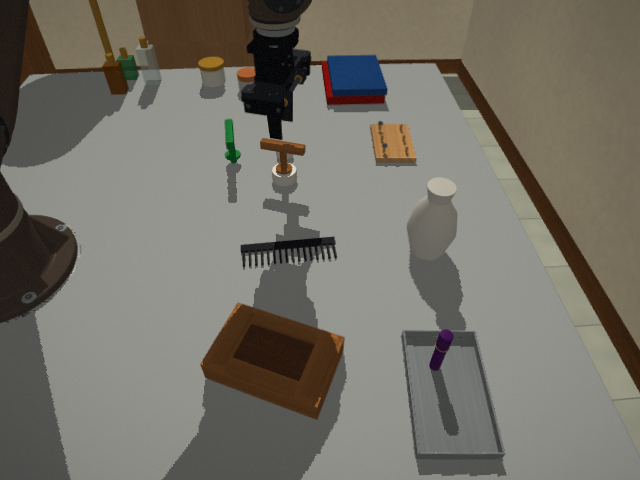

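The gripper hangs over the post, with its fingers at about (275,120) in front of the bar at (283,145). Next I descend and grip.

Call:
play_rows(
  targets=[
    {"linear": [0,0.8,15],"turn": 0},
    {"linear": [0,0.8,30],"turn": 0},
    {"linear": [0,0.8,45],"turn": 0},
    {"linear": [0,0.8,55],"turn": 0},
    {"linear": [0,0.8,60],"turn": 0},
    {"linear": [0,0.8,60],"turn": 0},
  ],
)

```text
t: 3.28
eef_pos: [494.2, 217.4, 139.9]
tcp_rot: [-3.141, -0.0, 2.822]
ft_force: [-0.2, -0.8, 0.2]
opening: 0.633
```

Call:
play_rows(
  hand=8,
  targets=[
    {"linear": [0,0,0],"turn": 0},
    {"linear": [0,0,0],"turn": 0},
    {"linear": [0,0,0],"turn": 0},
    {"linear": [0,0,0],"turn": 0},
    {"linear": [0,0,0],"turn": 0},
    {"linear": [0,0,0],"turn": 0},
    {"linear": [0,0,0],"turn": 0},
    {"linear": [0,0,0],"turn": 0},
  ],
)

```text
t: 4.28
eef_pos: [494.3, 217.4, 140.2]
tcp_rot: [-3.142, 0.0, 2.822]
ft_force: [-0.6, 0.7, -0.7]
opening: 0.169
```

Gripped: the opening is 16 mm, which matches the bar. Now I lift.

Call:
play_rows(
  targets=[
    {"linear": [0,0,-10],"turn": 0},
    {"linear": [0,0,-25],"turn": 0},
    {"linear": [0,0,-45],"turn": 0},
    {"linear": [0,0,-70],"turn": 0},
    {"linear": [0,0,-90],"turn": 0},
    {"linear": [0,0,-90],"turn": 0},
    {"linear": [0,0,-90],"turn": 0},
  ],
)

```text
t: 5.15
eef_pos: [494.0, 217.3, 230.0]
tcp_rot: [-3.141, -0.0, 2.822]
ft_force: [-0.6, -0.0, -1.6]
opening: 0.169
```

```bash
python3 - <<'E'
from h import *
s=env.state(); print(s['t'],s['eef_pos'],s['tcp_rot'],s['opening'],s['ft_force'])
p,d=env.read_camera('side'); cv2.imwrite('pics/s2.png',cv2.resize(p[40:240,200:400,::-1],None,fx=3,fy=3))
print(delta((477.3,-208.9,230),2.721))
E
```

```text
5.15 [493.96214171 217.30864593 229.98459617] [-3.14136564e+00 -2.06292168e-04  2.82175870e+00] 0.16927470879035836 [-0.55232339 -0.03991178 -1.60094019]
(array([-1.182e+02, -4.098e+02, -3.000e-01]), np.float64(0.101))
```

View pics/s2.png

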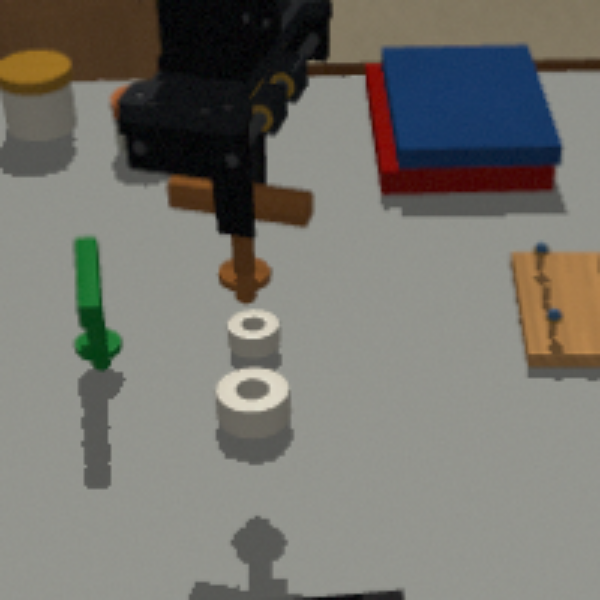

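The post is clear of the holder: the foot is at crop (245,297), above both rings. Now I carry it over to the base.

Call:
play_rows(
  targets=[
    {"linear": [-8,-30,0],"turn": 0},
    {"linear": [-20,-70,0],"turn": 0.02},
    {"linear": [-34,-115,0],"turn": 0.04},
    {"linear": [-47,-160,0],"turn": 0.05},
    {"linear": [-60,-205,0],"turn": 0.06},
    {"linear": [-73,-250,0],"turn": 0.07},
    {"linear": [-86,-295,0],"turn": 0.08},
    {"linear": [-98,-340,0],"turn": 0.09},
    {"linear": [-108,-375,0],"turn": 0.101},
    {"linear": [-115,-400,0],"turn": 0.101},
    {"linear": [-118.2,-409.8,0],"turn": 0.101},
    {"linear": [-118.2,-409.8,15],"turn": 0.101},
    {"linear": [-118.2,-409.8,30],"turn": 0.101},
    {"linear": [-118.2,-409.8,40],"turn": 0.101},
    {"linear": [-118.2,-409.8,45],"turn": 0.101},
    {"linear": [-118.2,-409.8,45],"turn": 0.101},
    {"linear": [-118.2,-409.8,45],"turn": 0.101},
  ],
)

```text
t: 7.32
eef_pos: [477.8, -208.8, 185.6]
tcp_rot: [-3.141, 0.001, 2.721]
ft_force: [0.1, 0.2, -1.5]
opening: 0.166
```

```bash
python3 - <<'E'
from h import *
s=env.state(); print(s['t'],s['eef_pos'],s['tcp_rot'],s['opening'],s['ft_force'])
F=[]
out=[]
for n,(a,b,c,d_) in {'side':(190,230,360,420),'top':(380,200,520,360)}.items():
    p,d=env.read_camera(n); np.savez(n+'3.npz',p=p,d=d); out.append(cv2.resize(p[b:d_,a:c,::-1],(400,440)))
    F.append(env.state()['ft_force'])
cv2.imwrite('pics/s3.png',np.hstack(out)); print(F)
E
```

```text
7.325 [ 477.77508492 -208.8150907   185.55581801] [-3.14144001e+00  7.12420063e-04  2.72087140e+00] 0.16600395471174076 [ 0.09550146  0.18794339 -1.50043204]
[array([ 0.5204368 , -0.45010525, -0.48898273]), array([-0.34919671, -0.02944929, -1.10845136])]
```

View pics/s3.png

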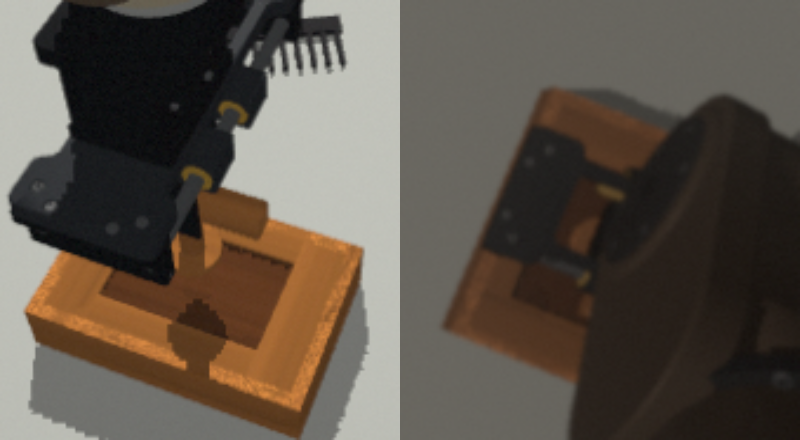

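The post hangs over the panel. I'll lower it near the surface, then feel for contact.

Call:
play_rows(
  targets=[
    {"linear": [0,0,7],"turn": 0},
    {"linear": [0,0,12],"turn": 0},
    {"linear": [0,0,14],"turn": 0},
    {"linear": [0,0,14],"turn": 0},
    {"linear": [0,0,14],"turn": 0},
  ],
)

```text
t: 8.05
eef_pos: [477.7, -208.8, 171.3]
tcp_rot: [-3.142, 0.0, 2.721]
ft_force: [-0.2, 0.6, -0.8]
opening: 0.168
```

Call:
play_rows(
  targets=[
    {"linear": [0,0,0.5],"turn": 0},
    {"linear": [0,0,1.0],"turn": 0},
    {"linear": [0,0,1.0],"turn": 0},
  ],
)

```text
t: 8.43
eef_pos: [477.6, -208.8, 170.2]
tcp_rot: [-3.142, 0.0, 2.721]
ft_force: [0.3, -0.4, -1.0]
opening: 0.162
```

Call:
play_rows(
  targets=[
    {"linear": [0,0,0.5],"turn": 0},
    {"linear": [0,0,1.0],"turn": 0},
    {"linear": [0,0,1.0],"turn": 0},
  ],
)

```text
t: 8.8
eef_pos: [477.6, -208.8, 169.2]
tcp_rot: [-3.142, -0.0, 2.721]
ft_force: [0.0, 0.4, -1.2]
opening: 0.165
```

Call:
play_rows(
  targets=[
    {"linear": [0,0,0.3],"turn": 0},
    {"linear": [0,0,0.3],"turn": 0},
  ],
)

```text
t: 9.05
eef_pos: [477.6, -208.8, 169.1]
tcp_rot: [-3.142, 0.0, 2.721]
ft_force: [-0.8, 1.3, 1.1]
opening: 0.164
```

Call:
play_rows(
  targets=[
    {"linear": [0,0,0.3],"turn": 0},
    {"linear": [0,0,0.3],"turn": 0},
  ],
)

```text
t: 9.3
eef_pos: [477.7, -208.8, 168.9]
tcp_rot: [-3.141, 0.0, 2.721]
ft_force: [-1.8, -0.5, 4.5]
opening: 0.168
```

Call:
play_rows(
  targets=[
    {"linear": [0,0,0.3],"turn": 0},
    {"linear": [0,0,0.3],"turn": 0},
  ],
)

```text
t: 9.55
eef_pos: [477.8, -208.9, 168.9]
tcp_rot: [-3.141, 0.001, 2.721]
ft_force: [-1.2, 1.0, 8.4]
opening: 0.165
```

Contact at TCP z≈169, at about 13 N/mm. I'll ease to about 4 N and glide outward in 4 mm steps in a square spiral along tool x/y, which are the base axes. A hole will show as loss of upward force.

Call:
play_rows(
  targets=[
    {"linear": [0,0,-0.3],"turn": 0},
    {"linear": [0,0,-0.3],"turn": 0},
  ],
)

```text
t: 9.8
eef_pos: [477.7, -208.8, 168.9]
tcp_rot: [-3.141, 0.001, 2.721]
ft_force: [-1.4, 0.1, 5.7]
opening: 0.168
```

Call:
play_rows(
  targets=[
    {"linear": [2,0,0],"turn": 0},
    {"linear": [4,0,0],"turn": 0},
    {"linear": [4,0,0],"turn": 0},
  ],
)

```text
t: 10.18
eef_pos: [474.4, -207.5, 169.0]
tcp_rot: [-3.141, 0.002, 2.721]
ft_force: [4.2, -0.8, 5.9]
opening: 0.166
```

Call:
play_rows(
  targets=[
    {"linear": [0,2,0],"turn": 0},
    {"linear": [0,4,0],"turn": 0},
    {"linear": [0,4,0],"turn": 0},
  ],
)

```text
t: 10.55
eef_pos: [475.6, -204.0, 169.0]
tcp_rot: [-3.14, 0.001, 2.721]
ft_force: [-0.5, -5.6, 8.5]
opening: 0.166
```

Call:
play_rows(
  targets=[
    {"linear": [-2,0,0],"turn": 0},
    {"linear": [-4,0,0],"turn": 0},
    {"linear": [-4,0,0],"turn": 0},
  ],
)

```text
t: 10.92
eef_pos: [478.3, -204.9, 168.7]
tcp_rot: [-3.141, -0.003, 2.721]
ft_force: [-4.9, -1.2, 11.1]
opening: 0.164
```

Friction drags noticeably and the force rose to 11 N. I'll switch to small hops: lift 1.5 mm, shift, then touch lightly.

Call:
play_rows(
  targets=[
    {"linear": [0,0,-1.5],"turn": 0},
    {"linear": [0,0,-1.5],"turn": 0},
    {"linear": [0,0,-1.5],"turn": 0},
  ],
)

```text
t: 11.3
eef_pos: [479.0, -205.0, 169.8]
tcp_rot: [3.142, -0.001, 2.721]
ft_force: [-0.5, -0.7, -1.3]
opening: 0.17
```

Call:
play_rows(
  targets=[
    {"linear": [0,0,1.0],"turn": 0},
    {"linear": [0,0,1.4],"turn": 0},
    {"linear": [0,0,1.4],"turn": 0},
  ],
)

```text
t: 11.68
eef_pos: [479.3, -205.1, 168.9]
tcp_rot: [-3.142, 0.0, 2.721]
ft_force: [-1.1, 1.4, 5.0]
opening: 0.164
```

Call:
play_rows(
  targets=[
    {"linear": [-2,0,-1.5],"turn": 0},
    {"linear": [-4,0,-1.5],"turn": 0},
    {"linear": [-4,0,-0.5],"turn": 0},
    {"linear": [-4,0,0],"turn": 0},
    {"linear": [-4,0,0],"turn": 0},
  ],
)

```text
t: 12.3
eef_pos: [483.0, -206.8, 168.9]
tcp_rot: [-3.141, 0.001, 2.721]
ft_force: [-0.0, -0.3, 3.1]
opening: 0.164
```

Call:
play_rows(
  targets=[
    {"linear": [0,-2,-1.5],"turn": 0},
    {"linear": [0,-4,-1.5],"turn": 0},
    {"linear": [0,-4,-0.5],"turn": 0},
    {"linear": [0,-4,0],"turn": 0},
    {"linear": [0,-4,0],"turn": 0},
  ],
)

```text
t: 12.92
eef_pos: [481.3, -210.5, 168.8]
tcp_rot: [-3.141, 0.0, 2.721]
ft_force: [-0.4, -1.1, 2.3]
opening: 0.167
```

Call:
play_rows(
  targets=[
    {"linear": [0,-2,-1.5],"turn": 0},
    {"linear": [0,-4,-1.5],"turn": 0},
    {"linear": [0,-4,-0.5],"turn": 0},
    {"linear": [0,-4,0],"turn": 0},
    {"linear": [0,-4,0],"turn": 0},
  ],
)

```text
t: 13.55
eef_pos: [479.6, -214.0, 168.6]
tcp_rot: [-3.142, -0.0, 2.721]
ft_force: [-0.6, -0.3, -1.5]
opening: 0.168
```

Call:
play_rows(
  targets=[
    {"linear": [2,0,-1.5],"turn": 0},
    {"linear": [4,0,-1.5],"turn": 0},
    {"linear": [4,0,-0.5],"turn": 0},
    {"linear": [4,0,0],"turn": 0},
    {"linear": [4,0,0],"turn": 0},
  ],
)

```text
t: 14.18
eef_pos: [476.0, -212.5, 168.8]
tcp_rot: [-3.142, 0.0, 2.721]
ft_force: [0.2, -0.4, 0.5]
opening: 0.165
```

Call:
play_rows(
  targets=[
    {"linear": [2,0,-1.5],"turn": 0},
    {"linear": [4,0,-1.5],"turn": 0},
    {"linear": [4,0,-0.5],"turn": 0},
    {"linear": [4,0,0],"turn": 0},
    {"linear": [4,0,0],"turn": 0},
  ],
)

```text
t: 14.8
eef_pos: [472.3, -210.8, 168.9]
tcp_rot: [-3.142, 0.0, 2.721]
ft_force: [-1.3, 0.5, 3.0]
opening: 0.163
```

Call:
play_rows(
  targets=[
    {"linear": [2,0,-1.5],"turn": 0},
    {"linear": [4,0,-1.5],"turn": 0},
    {"linear": [4,0,-0.5],"turn": 0},
    {"linear": [4,0,0],"turn": 0},
    {"linear": [4,0,0],"turn": 0},
  ],
)

```text
t: 15.42
eef_pos: [468.7, -209.2, 168.9]
tcp_rot: [-3.142, 0.0, 2.721]
ft_force: [-2.1, 1.0, 3.3]
opening: 0.167
```

At (-4,-4) there was no support (-1.5 N), so that's the likely hole. I'll go back and probe deeper in small steps.

Call:
play_rows(
  targets=[
    {"linear": [-3,0,-2],"turn": 0},
    {"linear": [-7,0,-2],"turn": 0},
    {"linear": [-12,0,-2],"turn": 0},
    {"linear": [-12,0,-0.5],"turn": 0},
    {"linear": [-12,0,0],"turn": 0},
    {"linear": [-12,0,0],"turn": 0},
  ],
)

```text
t: 16.18
eef_pos: [479.5, -214.0, 168.6]
tcp_rot: [-3.142, -0.0, 2.721]
ft_force: [0.6, 0.6, -0.9]
opening: 0.165
```

Call:
play_rows(
  targets=[
    {"linear": [0,0,0.4],"turn": 0},
    {"linear": [0,0,0.4],"turn": 0},
  ],
)

```text
t: 16.42
eef_pos: [479.6, -214.1, 168.3]
tcp_rot: [-3.142, -0.0, 2.721]
ft_force: [-0.5, 0.0, -1.2]
opening: 0.163
```

Call:
play_rows(
  targets=[
    {"linear": [0,0,0.3],"turn": 0},
    {"linear": [0,0,0.3],"turn": 0},
  ],
)

```text
t: 16.68
eef_pos: [479.6, -214.1, 168.0]
tcp_rot: [-3.142, 0.0, 2.721]
ft_force: [-0.6, -0.0, -0.2]
opening: 0.164
```

The foot is now 0.9 mm below the panel with almost no force. I'll keep lowering and watch the lateral force.

Call:
play_rows(
  targets=[
    {"linear": [0,0,0.3],"turn": 0},
    {"linear": [0,0,0.3],"turn": 0},
  ],
)

```text
t: 16.92
eef_pos: [479.6, -214.1, 167.7]
tcp_rot: [-3.142, 0.0, 2.721]
ft_force: [-0.1, -0.4, -0.7]
opening: 0.17
```

Call:
play_rows(
  targets=[
    {"linear": [0,0,0.3],"turn": 0},
    {"linear": [0,0,0.3],"turn": 0},
  ],
)

```text
t: 17.18
eef_pos: [479.6, -214.1, 167.4]
tcp_rot: [-3.142, 0.0, 2.721]
ft_force: [0.3, -0.3, -1.4]
opening: 0.17
```

Call:
play_rows(
  targets=[
    {"linear": [0,0,0.2],"turn": 0},
    {"linear": [0,0,0.2],"turn": 0},
  ],
)

```text
t: 17.42
eef_pos: [479.6, -214.1, 167.2]
tcp_rot: [-3.142, 0.0, 2.721]
ft_force: [-0.3, -0.2, -0.1]
opening: 0.166
```

Call:
play_rows(
  targets=[
    {"linear": [0,0,0.3],"turn": 0},
    {"linear": [0,0,0.3],"turn": 0},
  ],
)

```text
t: 17.68
eef_pos: [479.6, -214.1, 166.9]
tcp_rot: [-3.141, 0.0, 2.721]
ft_force: [0.1, -0.2, -0.9]
opening: 0.168
```

Call:
play_rows(
  targets=[
    {"linear": [0,0,0.3],"turn": 0},
    {"linear": [0,0,0.3],"turn": 0},
  ],
)

```text
t: 17.92
eef_pos: [479.6, -214.1, 166.6]
tcp_rot: [-3.142, -0.0, 2.721]
ft_force: [-0.7, 0.7, -0.3]
opening: 0.166
```

Call:
play_rows(
  targets=[
    {"linear": [0,0,0.3],"turn": 0},
    {"linear": [0,0,0.3],"turn": 0},
  ],
)

```text
t: 18.18
eef_pos: [479.6, -214.1, 166.3]
tcp_rot: [-3.142, 0.0, 2.721]
ft_force: [0.1, -0.5, -0.1]
opening: 0.166
```

It is 2.6 mm deep and free, so the full-width foot is in the bore. Continuing down.

Call:
play_rows(
  targets=[
    {"linear": [0,0,0.5],"turn": 0},
    {"linear": [0,0,1.0],"turn": 0},
    {"linear": [0,0,1.0],"turn": 0},
  ],
)

```text
t: 18.55
eef_pos: [479.6, -214.1, 165.3]
tcp_rot: [-3.142, 0.0, 2.721]
ft_force: [0.4, 0.7, -0.4]
opening: 0.167
```

Call:
play_rows(
  targets=[
    {"linear": [0,0,0.5],"turn": 0},
    {"linear": [0,0,1.0],"turn": 0},
    {"linear": [0,0,1.0],"turn": 0},
  ],
)

```text
t: 18.92
eef_pos: [479.6, -214.1, 164.3]
tcp_rot: [-3.142, 0.0, 2.721]
ft_force: [0.3, -1.0, 0.1]
opening: 0.167
```

Call:
play_rows(
  targets=[
    {"linear": [0,0,0.5],"turn": 0},
    {"linear": [0,0,1.0],"turn": 0},
    {"linear": [0,0,1.0],"turn": 0},
  ],
)

```text
t: 19.3
eef_pos: [479.6, -214.1, 163.3]
tcp_rot: [-3.142, 0.0, 2.721]
ft_force: [-0.7, 0.2, -0.7]
opening: 0.168
```

Call:
play_rows(
  targets=[
    {"linear": [0,0,0.7],"turn": 0},
    {"linear": [0,0,1.4],"turn": 0},
    {"linear": [0,0,2],"turn": 0},
    {"linear": [0,0,2],"turn": 0},
  ],
)

```text
t: 19.8
eef_pos: [479.6, -214.1, 161.3]
tcp_rot: [-3.142, -0.0, 2.721]
ft_force: [-1.7, -0.3, -0.6]
opening: 0.169
```

Call:
play_rows(
  targets=[
    {"linear": [0,0,0.7],"turn": 0},
    {"linear": [0,0,1.4],"turn": 0},
    {"linear": [0,0,2],"turn": 0},
    {"linear": [0,0,2],"turn": 0},
  ],
)

```text
t: 20.3
eef_pos: [479.6, -214.1, 159.3]
tcp_rot: [-3.142, -0.0, 2.721]
ft_force: [-0.6, -0.3, -0.2]
opening: 0.17
```

Call:
play_rows(
  targets=[
    {"linear": [0,0,0.7],"turn": 0},
    {"linear": [0,0,1.4],"turn": 0},
    {"linear": [0,0,2],"turn": 0},
    {"linear": [0,0,2],"turn": 0},
  ],
)

```text
t: 20.8
eef_pos: [479.6, -214.1, 157.3]
tcp_rot: [-3.142, 0.0, 2.721]
ft_force: [0.4, 0.1, -1.1]
opening: 0.164
```

Call:
play_rows(
  targets=[
    {"linear": [0,0,0.7],"turn": 0},
    {"linear": [0,0,1.4],"turn": 0},
    {"linear": [0,0,2],"turn": 0},
    {"linear": [0,0,2],"turn": 0},
  ],
)

```text
t: 21.3
eef_pos: [479.6, -214.1, 155.3]
tcp_rot: [-3.142, 0.0, 2.721]
ft_force: [-0.5, -0.4, -0.9]
opening: 0.164
```

Call:
play_rows(
  targets=[
    {"linear": [0,0,0.7],"turn": 0},
    {"linear": [0,0,1.4],"turn": 0},
    {"linear": [0,0,1.8],"turn": 0},
    {"linear": [0,0,1.8],"turn": 0},
  ],
)

```text
t: 21.8
eef_pos: [479.6, -214.1, 153.5]
tcp_rot: [-3.142, 0.0, 2.721]
ft_force: [-0.6, -0.6, -1.3]
opening: 0.17
```

15.4 mm deep. Now the last bit until the collar touches.

Call:
play_rows(
  targets=[
    {"linear": [0,0,0.3],"turn": 0},
    {"linear": [0,0,0.3],"turn": 0},
  ],
)

```text
t: 22.05
eef_pos: [479.6, -214.1, 153.3]
tcp_rot: [-3.142, 0.0, 2.721]
ft_force: [-0.4, -0.3, 0.1]
opening: 0.166
```

Call:
play_rows(
  targets=[
    {"linear": [0,0,0.3],"turn": 0},
    {"linear": [0,0,0.3],"turn": 0},
  ],
)

```text
t: 22.3
eef_pos: [479.7, -214.1, 153.2]
tcp_rot: [-3.141, 0.0, 2.721]
ft_force: [-0.7, 1.5, 4.5]
opening: 0.171
```

Call:
play_rows(
  targets=[
    {"linear": [0,0,0.2],"turn": 0},
    {"linear": [0,0,0.2],"turn": 0},
  ],
)

```text
t: 22.55
eef_pos: [479.7, -214.1, 153.1]
tcp_rot: [-3.141, 0.001, 2.721]
ft_force: [-1.3, -0.0, 6.0]
opening: 0.165
```

The collar has landed at the expected height: 169.0 − 153.1 ≈ 16 mm. I'll relieve the load, open and retreat.

Call:
play_rows(
  targets=[
    {"linear": [0,0,-0.4],"turn": 0},
    {"linear": [0,0,-0.4],"turn": 0},
  ],
)

```text
t: 22.8
eef_pos: [479.7, -214.1, 153.1]
tcp_rot: [-3.142, 0.0, 2.721]
ft_force: [-0.8, 0.2, 2.1]
opening: 0.169
```

Call:
play_rows(
  hand=50,
  targets=[
    {"linear": [0,0,0],"turn": 0},
    {"linear": [0,0,0],"turn": 0},
    {"linear": [0,0,0],"turn": 0},
    {"linear": [0,0,0],"turn": 0},
    {"linear": [0,0,0],"turn": 0},
    {"linear": [0,0,0],"turn": 0},
  ],
)

```text
t: 23.55
eef_pos: [479.6, -214.1, 153.1]
tcp_rot: [-3.142, 0.0, 2.721]
ft_force: [0.2, 0.5, -0.4]
opening: 0.531
```

Call:
play_rows(
  targets=[
    {"linear": [0,0,-10],"turn": 0},
    {"linear": [0,0,-30],"turn": 0},
    {"linear": [0,0,-60],"turn": 0},
    {"linear": [0,0,-90],"turn": 0},
    {"linear": [0,50,-130],"turn": 0},
    {"linear": [0,100,-150],"turn": 0},
    {"linear": [0,150,-150],"turn": 0},
    {"linear": [0,200,-150],"turn": 0},
    {"linear": [0,200,-150],"turn": 0},
    {"linear": [0,200,-150],"turn": 0},
  ],
)

```text
t: 24.8
eef_pos: [561.0, -31.7, 303.5]
tcp_rot: [-3.141, 0.0, 2.721]
ft_force: [0.0, -0.0, -0.1]
opening: 0.526
```

```bash
python3 - <<'E'
from h import *
s=env.state(); print(s['t'],s['eef_pos'],s['opening'],s['ft_force'])
for n,(a,b,c,d_) in {'side':(190,250,360,420),'top':(380,200,520,360)}.items():
    p,D=env.read_camera(n); cv2.imwrite(f'pics/e_{n}.png',p[:,:,::-1])
    H=cv2.cvtColor(p,cv2.COLOR_RGB2HSV); m=np.zeros(D.shape,bool)
    m[b:d_,a:c]=((H[...,0]<18)&(H[...,1]>110))[b:d_,a:c]
    P,uv=cloud(n,D,m); t=P[:,2]>92
    print(n,t.sum(),'bar top z',np.percentile(P[t,2],[5,50,75,95]).round(1),rect(P[t&(P[:,2]>95),:2]))
a=cv2.imread('pics/e_side.png')[230:420,190:360];b=cv2.imread('pics/e_top.png')[200:360,380:520]
cv2.imwrite('pics/e.png',np.hstack([cv2.resize(a,(400,440)),cv2.resize(b,(400,440))]))
E
```

```text
24.8 [561.03805614 -31.66444207 303.4534791 ] 0.525500250410854 [ 0.00495081 -0.03141832 -0.06087422]
side 948 bar top z [ 94.1 102.3 103.1 104.1] (array([ 476.61431885, -214.28520203]), [np.float32(16.454056), np.float32(90.22843)], np.float32(2.7196662))
top 506 bar top z [ 98.6 103.  104.2 581. ] (array([ 491.52825928, -135.05276489]), [np.float32(88.61921), np.float32(194.29103)], np.float32(1.4221138))
```

View pics/e.png

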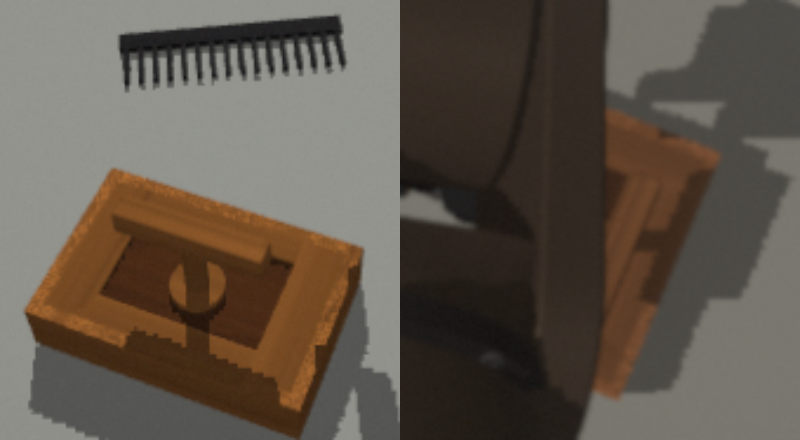

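View pics/e_side.png

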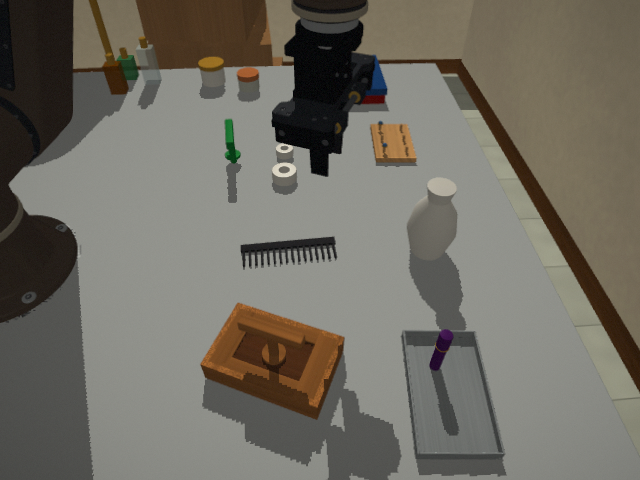

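The side view shows the post upright, with its collar on the panel at crop (197,285). The bar top is at about 103 mm, as it should be when home, and its yaw of 2.720 matches the base's 2.721. The comb, vase and kajal case haven't moved.

```bash
python3 -c "
from cell import env
print(env.job_done())"
```

```text
the job is handed in; nothing more can be done
None
```

The T-post is seated in the base's hidden hole, released, and the job is handed in; no verdict was reported.

- **Lift:** I took the post out of the larger ring by its crossbar and raised the foot well clear of the holder.
- **Finding the hole:** Gliding met more drag than expected, with the force rising to about 11 N. I changed to light 4 mm hops over the panel. Support vanished about 4 mm off centre along each base axis, and the foot then went down with almost no force.
- **Seating:** The collar landed 16 mm below the point where the foot first touched the panel, with about 6 N on it. The highest upward force I read was about 11 N, against the 20 N limit.
- **Last checks (side camera):**
  - The crossbar's top is at about 103 mm, as expected when fully home.
  - Its direction is 2.720 rad, against 2.721 rad for the base.
  - The post looks upright, and the vase, kajal case and comb have not visibly moved.
  - The gripper is clear of everything, with the force reading near zero.
- **Check that failed:** The arm blocked most of the top camera's last view, so its measurement of the crossbar's position and direction is unusable. Its height reading did agree, at about 103 mm.

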